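Close up the toolbox: inner flap, then lid

ROBOT

A 7-joint arm with a two-finger parallel gripper is mounted at the origin on the work surface. World frame = base frame: x ahead of the robot, y to its left, z up, the work surface at z = 0. Lengths are in m, angles in rad, forces in N, time in s.
With the tool pointing down it reaches from about 0.4 to 0.85 m from the base axis. Payload 10.4 kg.
Tool frame: the origin (TCP) lies at the very end of the fingers, on their centre line; the grasp point (between the pads) lies 19 mm behind it (manip.grip_depth is the distance from the TCP to the grasp point, in m); z points along the fingers, x is the direction in which the jaws open and shut, and the axes are right-handed (so a half turn about z gives the same grasp; the last joint's range is limited). The gripper opens to 85 mm and grips with 20 to 120 N. Pads are 22 mm wide; open, the fingers measure 114 mm over their backs; the gripper's body (76 mm by 85 mm) begins 54 mm behind the grasp point. The pads swing forward as they close: fully open they stand 13 mm farther back than shut.
Start: joints at [-1.312, 0.332, -0.065, 1.46, 0.022, 1.35, -0.088], TCP at [0.174, 0.6, 0.231] pointing down, gripper open.
Joint ranges: [-2.6, 2.6], [-0.5, 2.12], [-1.47, 1.34], [0.16, 2.42], [-1.27, 4.41], [0.06, 2.06], [-2.6, 2.6]. Speed limits (rad/s): [2.22, 2.22, 2.79, 2.79, 3.14, 3.14, 3.14].

INTERFACE

Orientations are given as a unit quaternion [x, y, z, w].
In Python, from workcell import manip, cams gives the robot as it stands. The module is installed in compiled form; this text tells all that it offers.
- The arm moves only by the tool move_arm, never from a script. Its arguments are lists of equal length, an entry for each row: "claw": the opening, from 0 (shut) to 1 (fully open); "dp": the shift along the tool's x, y, z as a fraction of full scale, a list of three; "turn": the turn, a rotation vector about the tool's x, y, z as a fraction of full scale, a list of three. A call has 1 to 8 rows; each row shifts and turns the commanded pose from where the row before left it, along the tool's axes as they then stand; what a row does not reach is not made up. Full scale, the value 1, is 200 mm for a shift and 45 degrees for a turn. A row lasts 1/12 s, in which the tool goes at most 41.7 mm and 7.16 degrees, less where a joint would pass 70% of its speed; a pose out of reach is approached as far as the arm can. A call with a number of a shift or a turn outside -1 to 1 is refused whole. A call with a gripper value outside its range is refused whole. The fingers move at their own pace and stop on an object; "grip_force" is the grip in N (left out, the last holds). Time passes only in rows, so rows that do not move let the fingers close. It gives the time, the measured TCP pose, the force and the opening at its end, in the units of the state.
- manip.get_obs(): the state, without advancing time (a new reading comes with each control period).
- cams.camera(name): name is "scene" or "top"; returns the picture (480x640x3 uint8, red, green, blue); there is no depth.
- cams.camera_info(name): a dict with "fx", "fy", "cx", "cy" (pixels), "pose" (4x4, takes a point from camera to world coordinates). Camera axes: x right, y down, z forward; pixel columns grow to the right and rows downward; lengths in m; the calibration is good to about 2 mm. A picture is of the moment at which its call begins. camera_info takes no time and is no camera call.
- manip.hand_in(): hands the job in, once; it reports no verdict.
The state is a dict: "clock": time; "joint_pos": joint angles; "joint_velocities": joint speeds; "tau": joint torques, N m; "position": TCP position; "ee_rot": TCP orientation; "ft_force": force on the tool from outside, world axes, zero at the start; "torque": the same for the moment, N m; "grip_width": opening from 0.0 (shut) to 1.0 (fully open).
Only numpy, scipy, OpenCV 4.12 (cv2) and the standard library are available. Lean on these libraries where they do the work, as an engineer would, in place of code of your own. Each camera call takes 0.05 s, during which the arm holds its last target.

TASK

The toolbox on the repair bench stands open. Push its upright inner flap down flat with the fingers, then push the lid fully shut over it. Only push: do not grip, lift or shove anything, leave the toolbox where it stands, and do not disturb the things in and around it.

Things in the scene. Friction and masses are not known exactly. Their poses are not given: they have to be found in the camera images.
- toolbox: open grey steel toolbox, about 2.5 kg, loose on the bench, outer size 220 mm along its x, 170 mm along its y, 65 mm high, walls 5 mm. Origin at the centre of its underside; z up; its +y side is turned to the right as the robot sees it (within about 35 degrees). The lid is hinged on its +y long side, the inner flap just inside its -y long side; both hinge lines run along its x.
- flap (a joint): angle of the inner flap (rad): 0 = folded down flat inside the box (stop), 1.57 = upright, starts about upright. Aluminium panel, 110 mm along the toolbox's x, 90 mm from hinge to free edge, 6 mm thick, small bits clipped to its inner side. It folds from upright towards the toolbox's +y. Stiff hinge (0.10 N m, about 2 N at 60 mm from the hinge): it stays where it is left.
- flap_hinge (a point): middle of the flap's hinge line, on the toolbox's centre plane x = 0, 66 mm to -y of the toolbox's centre, 48 mm above the bench. Frame of the flap: x along the hinge, y from the hinge to the free edge, z out of its outer face. The outer face (the upper one when folded, facing the toolbox's -y when upright) lies 6 mm from the hinge line along z.
- flap_edge (a point): middle of the flap's free edge, on its outer face, 90 mm from the hinge; 54 mm above the bench when folded. Same axes as flap_hinge.
- lid (a joint): angle of the lid (rad): 0 = fully shut (stop), 1.57 = upright, starts standing open at about that or leaning back a little (stop at 1.85). Grey steel plate 220 mm along the toolbox's x, 170 mm from hinge to free edge, 10 mm thick. It closes towards the toolbox's -y. Stiff hinge (0.42 N m, about 1 to 5 N at 135 mm from the hinge): it stays at any angle and must be pushed all the way. It meets the flap if that still stands up: fold the flap first.
- lid_hinge (a point): middle of the lid's hinge line, on the toolbox's centre plane x = 0, 85 mm to +y of the toolbox's centre, 65.5 mm above the bench. Frame of the lid: x along the hinge, -y from the hinge to the free edge, z out of its outer face. The outer face (the upper one when shut, facing the toolbox's +y when open) lies 10 mm from the hinge line along z.
- lid_edge (a point): middle of the lid's free edge, on its outer face, 170 mm from the hinge; 75.5 mm above the bench when shut. Same axes as lid_hinge.
- socket: bystander: loose steel socket, diameter 26 mm, 42 mm high, standing on the toolbox's 5 mm floor in the narrow well beside the lid's hinge, lower than the rim. Origin at the centre of its underside.
- oil_bottle: bystander: black oil bottle with a yellow cap, diameter 68 mm, 170 mm high, standing on the bench on the flap's (-y) side of the toolbox. Origin at the centre of its underside.
- screwdriver: bystander: screwdriver with an orange handle, about 200 mm long, lying on the bench on the lid's (+y) side of the toolbox. Origin near its middle, on its underside; it lies along its x.

How it is judged:
On the way, in this order (a step that is already met when the one before it is completed fails the run):
1. the flap is folded down flat while the lid still stands open (value of joint flap below 0.08 rad and value of joint lid above 0.8 rad), for 0.2 s.
2. the lid is fully shut over the folded flap (value of joint flap below 0.08 rad and value of joint lid below 0.05 rad), for 0.2 s.
At the end, for the whole second after the job is handed in: flap folded to within 0.08 rad of flat, lid shut to within 0.05 rad, both at rest, the toolbox standing level within 15 mm of where it was, and the robot clear of everything (all of step 2 and velocity of joint flap between -0.05 and 0.05 rad/s and velocity of joint lid between -0.05 and 0.05 rad/s and linear speed of toolbox below 0.02 m/s and distance of toolbox from where it was at the start of the episode below 0.015 m and height (world z) of toolbox below 0.01 m and angle between toolbox's own z axis and vertical below 0.05 rad); the robot touches nothing.
It fails at once if the lid is swung down on to a flap that still stands up (value of joint lid below 0.6 rad and value of joint flap above 0.3 rad).
It fails at once if the flap or the lid is gripped between the fingers ((contact force between the fingers and flap_c0 above 8 N and contact force between the fingers and flap_c1 above 8 N) or (contact force between the fingers and lid_c0 above 8 N and contact force between the fingers and lid_c1 above 8 N)).
It fails at once if the toolbox is shoved, lifted or tipped (distance of toolbox from where it was at the start of the episode above 0.015 m or height (world z) of toolbox above 0.015 m or angle between toolbox's own z axis and vertical above 0.1 rad).
It fails at once if a bystander (socket, oil bottle or screwdriver) is moved or lifted (distance of socket from where it was at the start of the episode above 0.045 m or distance of any of oil_bottle, screwdriver from where it was at the start of the episode above 0.03 m).
It also fails if it takes over 64 s, if anything falls off the work surface, if the arm or the gripper's body presses on something with over 40 N, if the wrist force passes 120 N, or if a joint passes its speed limit or range.

## Working session

There is one attempt and no reset: what is moved stays moved. The work goes in short steps, Python scripts to look and compute and a tool call to move; the robot and the scene stay as the last step left them, time stands still between calls to the robot, and variables do not carry over. Pictures are saved under pics/ and viewed, and the job is handed in when it is done.

Besides the shell and the picture viewer there is one more tool, called after "Emit:" in YAML: its name, and indented under it one key for each argument. move_arm: Moves the arm, as the interface text tells. Shift numbers are shares of 200 mm and turn numbers shares of 45 degrees, none past 1 either way. Its arguments: {"type":"object","properties":{"claw":{"type":"array","items":{"type":"number"}},"dp":{"type":"array","items":{"type":"array","items":{"type":"number"}}},"turn":{"type":"array","items":{"type":"array","items":{"type":"number"}}},"grip_force":{"type":"number"}},"required":["claw","dp","turn"]}

```bash
mkdir -p pics; python3 - <<'E'
from workcell import manip,cams
import cv2,numpy as np
np.set_printoptions(precision=4,suppress=True)
for n in("scene","top"):
    cv2.imwrite(f"pics/{n}0.png",cams.camera(n)[:,:,::-1]); print(n,cams.camera_info(n))
print(manip.get_obs())
E
```

```text
scene {'fx': 560.7382842414366, 'fy': 560.7382842414366, 'cx': 321.94899546668546, 'cy': 243.9378171417328, 'pose': array([[-0.3167,  0.8235, -0.4707,  1.0463],
       [ 0.9485,  0.274 , -0.1588,  0.3092],
       [-0.0018, -0.4968, -0.8679,  0.941 ],
       [ 0.    ,  0.    ,  0.    ,  1.    ]])}
top {'fx': 494.7317146301454, 'fy': 494.7317146301454, 'cx': 312.6819923008226, 'cy': 232.0097707342049, 'pose': array([[-0.0187, -0.9958,  0.0901,  0.4562],
       [-0.9998,  0.0193,  0.0063,  0.1206],
       [-0.008 , -0.09  , -0.9959,  1.1823],
       [ 0.    ,  0.    ,  0.    ,  1.    ]])}
{'clock': 0.1, 'joint_pos': array([-1.3116,  0.3328, -0.0647,  1.4609,  0.0216,  1.3499, -0.0885]), 'joint_velocities': array([-0.0005, -0.0016,  0.0001, -0.0018,  0.0004,  0.003 , -0.0006]), 'tau': array([  0.002 , -62.676 ,   0.0495, -39.2422,   0.0164,   0.0072,
        -0.    ]), 'position': array([0.1737, 0.6   , 0.2306]), 'ee_rot': array([ 0.7994,  0.6008, -0.0005,  0.0004]), 'ft_force': array([-0.0256, -0.4958,  0.042 ]), 'torque': array([ 0.0083, -0.0092, -0.0361]), 'grip_width': 0.9989585140554543}
```

View pics/scene0.png

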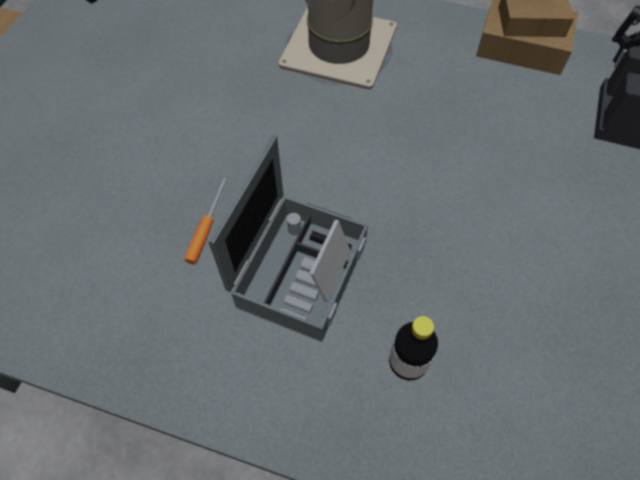

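View pics/top0.png

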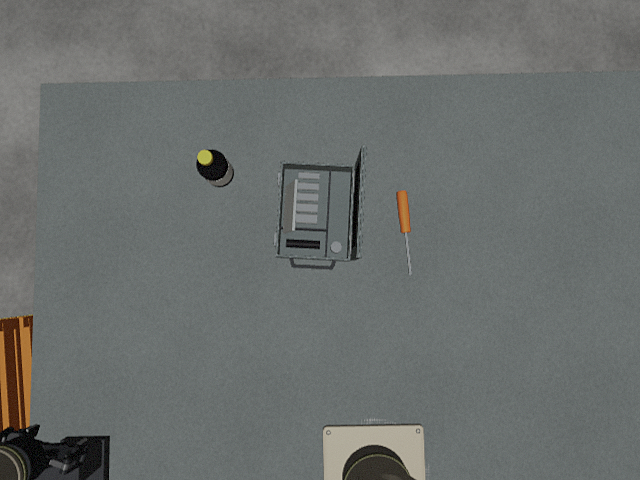

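```bash
python3 - <<'E'
import cv2,numpy as np
a=cv2.imread("pics/scene0.png")[130:345,180:380]
cv2.imwrite("pics/scene0z.png",cv2.convertScaleAbs(cv2.resize(a,None,fx=2.75,fy=2.75,interpolation=2),alpha=1.6))
a=cv2.imread("pics/top0.png")[135:285,260:420]
cv2.imwrite("pics/top0z.png",cv2.convertScaleAbs(cv2.resize(a,None,fx=4,fy=4,interpolation=2),alpha=1.6))
E
```

```text
(no output)
```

View pics/scene0z.png

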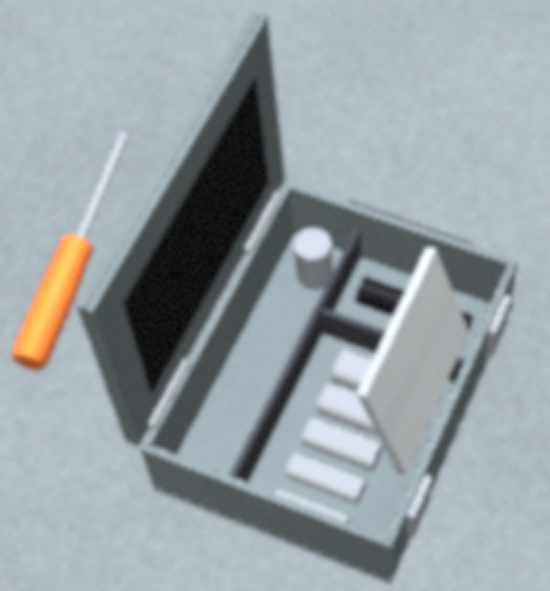

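View pics/top0z.png

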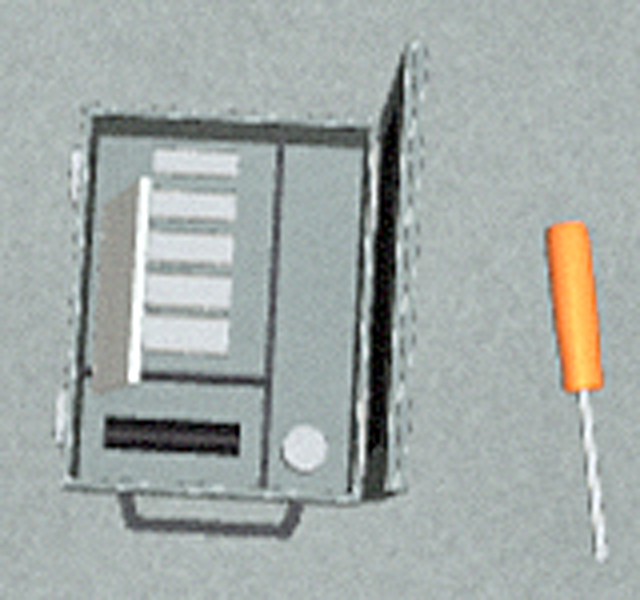

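The top picture shows the box rim with outer corners near (281,163), (277,257), (349,259) and (353,166). The lid is on the right, the flap's white edge runs (297,180) to (294,230), and the socket is at (336,247). The scene picture agrees on the layout. I'll cast rays for the corners.

```bash
cat > h.py <<'E'
import numpy as np
from workcell import manip,cams
np.set_printoptions(precision=4,suppress=True)
def ray(n,u,v):
    c=cams.camera_info(n);P=c["pose"]
    return P[:3,3],P[:3,:3]@np.array([(u-c["cx"])/c["fx"],(v-c["cy"])/c["fy"],1])
def onz(n,u,v,z):
    o,d=ray(n,u,v);return o+d*(z-o[2])/d[2]
def tri(p,q):
    o1,d1=ray("top",*p);o2,d2=ray("scene",*q)
    s=np.linalg.lstsq(np.c_[d1,-d2],o2-o1,rcond=None)[0]
    a=o1+d1*s[0];b=o2+d2*s[1];return (a+b)/2,np.linalg.norm(a-b)
T=lambda u,v:(260+u/4,135+v/4)
S=lambda u,v:(180+u/2.75,130+v/2.75)
E
python3 - <<'E'
from h import *
print("top");tc=[onz("top",*T(*p),.065) for p in[(84,110),(66,488),(357,499),(374,123)]]
sc=[onz("scene",*S(*p),.065) for p in[(394,546),(515,263),(287,190),(143,447)]]
for c in(tc,sc):
    for p in c:print(p)
    print([np.linalg.norm(c[i]-c[(i+1)%4]) for i in range(4)],np.mean(c,0))
for n,p,q in[("flapfar",(146,178),(362,395)),("flapnear",(134,382),(430,252)),("lidfar",(415,42),(82,310)),("lidnear",(395,492),(262,18))]:
    print(n,tri(T(*p),S(*q)))
print("bottle cap",onz("top",206,157,.17),onz("scene",424,327,.17))
print("socket",onz("top",*T(305,447),.047),onz("scene",*S(313,243),.047))
E
```

```text
top
[0.719  0.1975 0.065 ]
[0.5022 0.2104 0.065 ]
[0.4928 0.0464 0.065 ]
[0.708  0.0312 0.065 ]
[np.float64(0.21723403392522211), np.float64(0.1643041466992878), np.float64(0.21569832629443908), np.float64(0.16662885110086678)] [0.6055 0.1214 0.065 ]
[0.7237 0.2022 0.065 ]
[0.5083 0.2156 0.065 ]
[0.5011 0.0508 0.065 ]
[0.711 0.033 0.065]
[np.float64(0.2158706605201164), np.float64(0.1649396211128914), np.float64(0.2106968645991432), np.float64(0.16969613160957248)] [0.611  0.1254 0.065 ]
flapfar (array([0.6651, 0.1614, 0.131 ]), np.float64(0.002869789997974617))
flapnear (array([0.5555, 0.169 , 0.1269]), np.float64(0.0015048362937723034))
lidfar (array([0.7107, 0.0231, 0.2304]), np.float64(0.00033530876973156785))
lidnear (array([0.4902, 0.0399, 0.2269]), np.float64(0.002318102120362593))
bottle cap [0.7092 0.3466 0.17  ] [0.7136 0.3538 0.17  ]
socket [0.5238 0.0743 0.047 ] [0.5255 0.0777 0.047 ]
```

Emit:
move_arm:
  claw: [0, 0, 0, 0, 0, 0, 0, 0]
  dp:
    - [0, 0, 0]
    - [0, 0, 0]
    - [-0.08, 0.114, 0]
    - [-0.08, 0.114, 0]
    - [-0.08, 0.114, 0]
    - [-0.08, 0.114, 0]
    - [-0.08, 0.114, 0]
    - [-0.08, 0.114, 0]
  turn:
    - [0, 0, -0.137]
    - [0, 0, -0.137]
    - [0, 0, 0]
    - [0, 0, 0]
    - [0, 0, 0]
    - [0, 0, 0]
    - [0, 0, 0]
    - [0, 0, 0]

```text
clock: 0.77
position: [0.3048, 0.4943, 0.231]
ee_rot: [0.73, 0.683, -0.0, 0.0]
ft_force: [0.7, 0.9, -0.3]
grip_width: 0.001
```

Emit:
move_arm:
  claw: [0, 0, 0, 0, 0, 0, 0, 0]
  dp:
    - [-0.08, 0.114, 0]
    - [-0.08, 0.114, 0]
    - [-0.08, 0.114, 0]
    - [-0.08, 0.114, 0]
    - [-0.08, 0.114, 0]
    - [-0.08, 0.114, 0]
    - [-0.08, 0.114, 0]
    - [-0.08, 0.114, 0]
  turn:
    - [0, 0, 0]
    - [0, 0, 0]
    - [0, 0, 0]
    - [0, 0, 0]
    - [0, 0, 0]
    - [0, 0, 0]
    - [0, 0, 0]
    - [0, 0, 0]

```text
clock: 1.43
position: [0.4782, 0.3545, 0.231]
ee_rot: [0.73, 0.683, -0.0, -0.0]
ft_force: [0.4, 0.4, -0.0]
grip_width: -0.0
```

Emit:
move_arm:
  claw: [0, 0, 0, 0, 0, 0, 0, 0]
  dp:
    - [-0.08, 0.114, 0]
    - [-0.08, 0.114, 0]
    - [-0.08, 0.114, 0]
    - [-0.08, 0.114, 0]
    - [-0.08, 0.114, 0]
    - [-0.08, 0.114, 0]
    - [0, 0, 0]
    - [0, 0, 0]
  turn:
    - [0, 0, 0]
    - [0, 0, 0]
    - [0, 0, 0]
    - [0, 0, 0]
    - [0, 0, 0]
    - [0, 0, 0]
    - [0, 0, 0]
    - [0, 0, 0]

```text
clock: 2.1
position: [0.6083, 0.2489, 0.2305]
ee_rot: [0.731, 0.682, -0.001, 0.0]
ft_force: [-0.1, 0.4, 0.8]
grip_width: 0.002
```

```bash
cat >> h.py <<'E'
C=np.array([.608,.123]);EX=np.array([.068,.9977]);EY=np.array([.9977,-.068])
def bx():
    o=manip.get_obs();d=o["position"][:2]-C
    print("clock",o["clock"],"pos",o["position"],"u,v,z",np.array([d@EX,d@EY,o["position"][2]]),"F",o["ft_force"],o["ee_rot"])
def pic(tag):
    import cv2
    t=cams.camera("top");s=cams.camera("scene")
    a=cv2.resize(t[135:285,180:420],None,fx=3,fy=3,interpolation=2)
    b=cv2.resize(s[130:345,180:440],None,fx=2.77,fy=2.77,interpolation=2)
    cv2.imwrite(f"pics/{tag}t.png",cv2.convertScaleAbs(a[:,:,::-1],alpha=1.6));cv2.imwrite(f"pics/{tag}s.png",cv2.convertScaleAbs(b[:,:,::-1],alpha=1.6))
E
python3 -c "
from h import *;bx();pic('a')"
```

```text
clock 2.1 pos [0.6083 0.2489 0.2305] u,v,z [ 0.1256 -0.0082  0.2305] F [-0.0755  0.4429  0.8377] [ 0.7314  0.682  -0.0007  0.0002]
```

View pics/as.png

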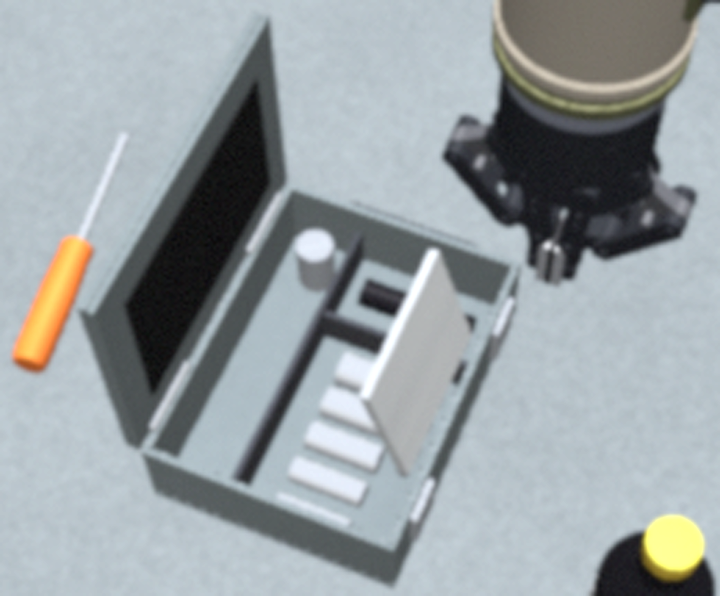

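Emit:
move_arm:
  claw: [0, 0, 0, 0, 0, 0, 0, 0]
  dp:
    - [0, 0, 0.12]
    - [0, 0, 0.12]
    - [0, 0, 0.12]
    - [0, 0, 0.12]
    - [0, 0, 0.1]
    - [-0.05, 0, 0]
    - [-0.05, 0, 0]
    - [0, 0, 0]
  turn:
    - [0, 0, 0]
    - [0, 0, 0]
    - [0, 0, 0]
    - [0, 0, 0]
    - [0, 0, 0]
    - [0, 0, 0]
    - [0, 0, 0]
    - [0, 0, 0]

```text
clock: 2.87
position: [0.6069, 0.2281, 0.117]
ee_rot: [0.731, 0.682, 0.0, 0.001]
ft_force: [1.4, -0.6, 0.7]
grip_width: 0.0
```

```bash
python3 -c "
from h import *;bx();pic('b')"
```

```text
clock 2.8667 pos [0.6069 0.2281 0.117 ] u,v,z [ 0.1048 -0.0082  0.117 ] F [ 1.4141 -0.6282  0.693 ] [0.731  0.6823 0.0004 0.0008]
```

View pics/bs.png

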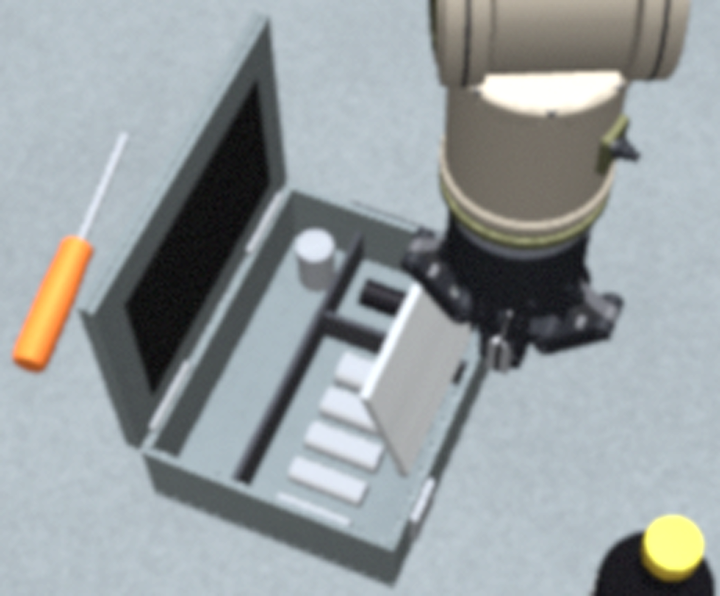

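The finger stands outside the flap, with its tip at (500,360) in the zoomed scene picture and nothing touched. I'll now sweep it along the flap's arc.

Emit:
move_arm:
  claw: [0, 0, 0, 0, 0, 0, 0, 0]
  dp:
    - [-0.04, 0, 0.01]
    - [-0.04, 0, 0.01]
    - [-0.04, 0, 0.01]
    - [-0.035, 0, 0.005]
    - [-0.03, 0, 0.01]
    - [-0.03, 0, 0.01]
    - [-0.03, 0, 0.01]
    - [-0.025, 0, 0.01]
  turn:
    - [0, 0, 0]
    - [0, 0, 0]
    - [0, 0, 0]
    - [0, 0, 0]
    - [0, 0, 0]
    - [0, 0, 0]
    - [0, 0, 0]
    - [0, 0, 0]

```text
clock: 3.63
position: [0.6027, 0.1765, 0.1003]
ee_rot: [0.73, 0.683, 0.0, -0.0]
ft_force: [-0.2, 1.1, 1.3]
grip_width: 0.001
```

```bash
python3 -c "
from h import *;bx();pic('c')"
```

```text
clock 3.6333 pos [0.6027 0.1765 0.1003] u,v,z [ 0.053  -0.009   0.1003] F [-0.207   1.1321  1.3298] [ 0.7302  0.6832  0.0003 -0.0001]
```

View pics/cs.png

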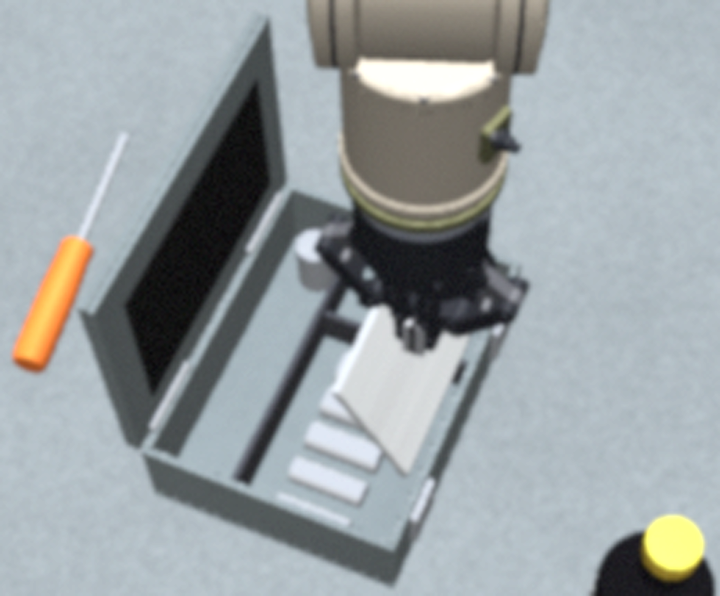

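The flap is following: its face is tilted and the fingertip is on it at (420,340). I'll continue the arc.

Emit:
move_arm:
  claw: [0, 0, 0, 0, 0, 0, 0, 0]
  dp:
    - [-0.03, 0, 0.02]
    - [-0.03, 0, 0.02]
    - [-0.025, 0, 0.025]
    - [-0.02, 0, 0.03]
    - [-0.015, 0, 0.03]
    - [-0.015, 0, 0.03]
    - [-0.01, 0, 0.03]
    - [-0.005, 0, 0.02]
  turn:
    - [0, 0, 0]
    - [0, 0, 0]
    - [0, 0, 0]
    - [0, 0, 0]
    - [0, 0, 0]
    - [0, 0, 0]
    - [0, 0, 0]
    - [0, 0, 0]

```text
clock: 4.4
position: [0.6003, 0.1463, 0.0582]
ee_rot: [0.73, 0.683, -0.0, -0.0]
ft_force: [0.6, -0.8, 1.9]
grip_width: -0.002
```

```bash
python3 -c "
from h import *;bx();pic('d')"
```

```text
clock 4.4 pos [0.6003 0.1463 0.0582] u,v,z [ 0.0227 -0.0093  0.0582] F [ 0.6196 -0.7537  1.8987] [ 0.7304  0.683  -0.0004 -0.    ]
```

View pics/ds.png

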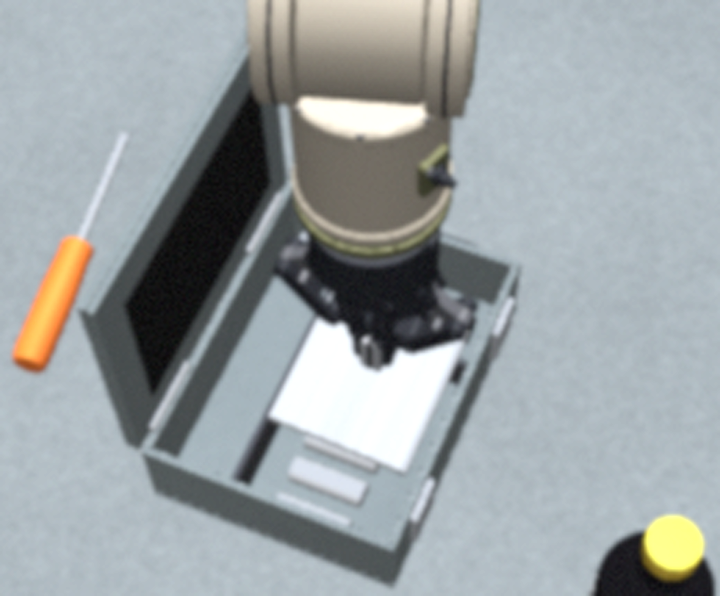

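The flap is nearly flat (about 0.05–0.1 rad). I'll press down gently to the stop.

Emit:
move_arm:
  claw: [0, 0, 0, 0, 0]
  dp:
    - [-0.01, 0, 0.01]
    - [0, 0, 0.01]
    - [0, 0, 0.01]
    - [0, 0, 0]
    - [0, 0, 0]
  turn:
    - [0, 0, 0]
    - [0, 0, 0]
    - [0, 0, 0]
    - [0, 0, 0]
    - [0, 0, 0]

```text
clock: 4.92
position: [0.6005, 0.1451, 0.0541]
ee_rot: [0.73, 0.683, 0.0, -0.0]
ft_force: [-3.4, -2.0, 9.0]
grip_width: -0.003
```

Emit:
move_arm:
  claw: [0, 0, 0, 0, 0]
  dp:
    - [0, 0, 0.01]
    - [0, 0, 0]
    - [0, 0, 0]
    - [0, 0, 0]
    - [0, 0, 0]
  turn:
    - [0, 0, 0]
    - [0, 0, 0]
    - [0, 0, 0]
    - [0, 0, 0]
    - [0, 0, 0]

```text
clock: 5.33
position: [0.6006, 0.1451, 0.0538]
ee_rot: [0.73, 0.683, 0.0, -0.0]
ft_force: [-11.3, -3.5, 23.6]
grip_width: -0.0
```

Emit:
move_arm:
  claw: [0, 0, 0, 0, 0, 0, 0, 0]
  dp:
    - [0, 0, -0.05]
    - [0, 0, -0.1]
    - [0, 0, -0.18]
    - [0, 0, -0.18]
    - [0, 0, -0.18]
    - [0, 0, -0.18]
    - [0, 0, -0.18]
    - [0, 0, -0.18]
  turn:
    - [0, 0, 0]
    - [0, 0, 0]
    - [0, 0, 0]
    - [0, 0, 0]
    - [0, 0, 0]
    - [0, 0, 0]
    - [0, 0, 0]
    - [0, 0, 0]

```text
clock: 6.0
position: [0.6001, 0.145, 0.2994]
ee_rot: [0.73, 0.683, 0.0, 0.0]
ft_force: [1.1, 0.3, -0.4]
grip_width: -0.003
```

```bash
python3 -c "
from h import *;bx();pic('e')"
```

```text
clock 6.0 pos [0.6001 0.145  0.2994] u,v,z [ 0.0214 -0.0094  0.2994] F [ 1.0954  0.2514 -0.3936] [0.7302 0.6832 0.0003 0.    ]
```

View pics/es.png

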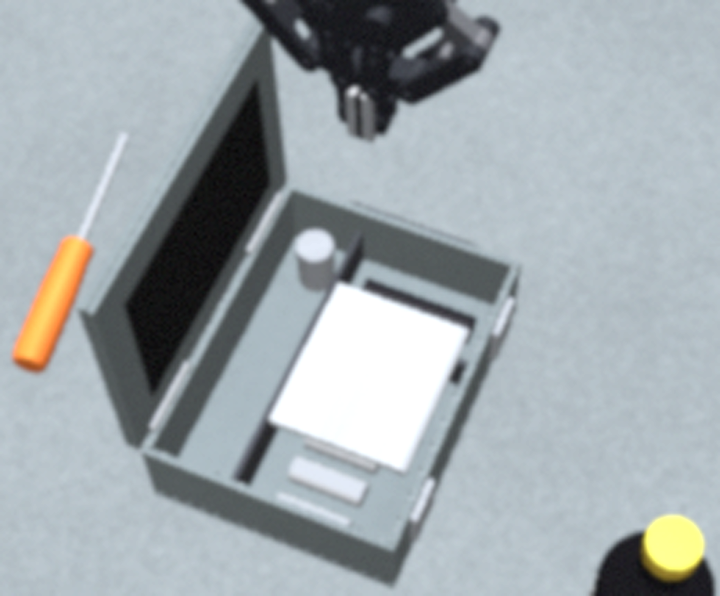

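View pics/et.png

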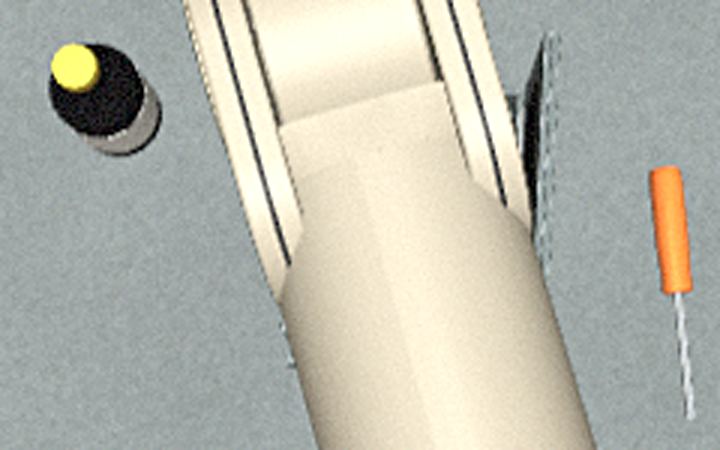

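The flap lies flat at (370,375) and the box corners are unchanged. I'll check the flap edge numerically, then cross over the lid.

```bash
python3 -c "
from h import *
for p in[(342,283),(270,418),(472,330),(404,470)]:
    w=onz('scene',180+p[0]/2.77,130+p[1]/2.77,.054);d=w[:2]-C;print(w,d@EX,d@EY)"
```

```text
[0.5523 0.1067 0.054 ] -0.020092382872391595 -0.0545088991726466
[0.6609 0.0965 0.054 ] -0.022835372930611615 0.05453882378788672
[0.5592 0.1993 0.054 ] 0.0728222455372306 -0.05384773259885485
[0.6681 0.1884 0.054 ] 0.06934200474732777 0.05556204060453889
```

Emit:
move_arm:
  claw: [0, 0, 0, 0, 0, 0, 0, 0]
  dp:
    - [-0.16, 0, 0]
    - [-0.16, 0, 0]
    - [-0.16, 0, 0]
    - [-0.16, 0, 0]
    - [-0.16, 0, 0]
    - [-0.13, 0, 0]
    - [0, 0, 0]
    - [0, 0, 0]
  turn:
    - [0, 0, 0]
    - [0, 0, 0]
    - [0, 0, 0]
    - [0, 0, 0]
    - [0, 0, 0]
    - [0, 0, 0]
    - [0, 0, 0]
    - [0, 0, 0]

```text
clock: 6.77
position: [0.5878, -0.0423, 0.2971]
ee_rot: [0.731, 0.682, -0.0, 0.0]
ft_force: [-0.1, 0.5, 0.1]
grip_width: -0.002
```

```bash
python3 -c "
from h import *;bx();pic('f')"
```

```text
clock 6.7667 pos [ 0.5878 -0.0423  0.2971] u,v,z [-0.1663 -0.0089  0.2971] F [-0.1245  0.5077  0.0927] [ 0.7313  0.682  -0.      0.0001]
```

View pics/fs.png

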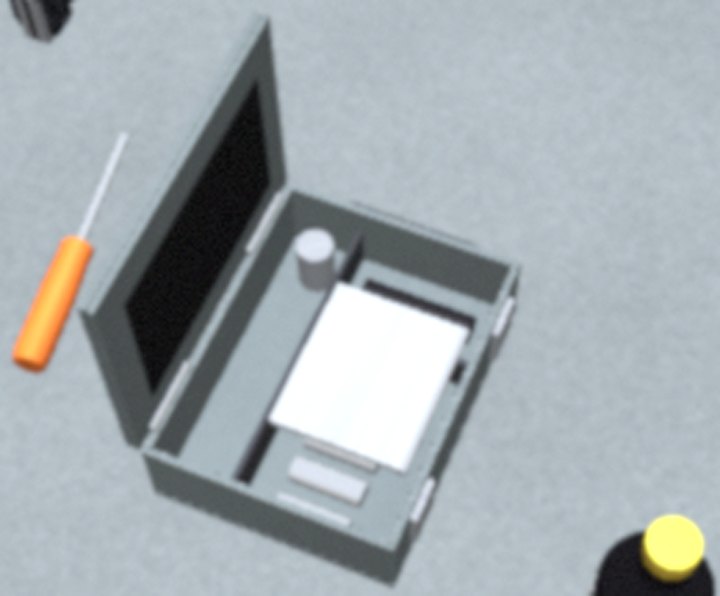

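Emit:
move_arm:
  claw: [0, 0, 0, 0, 0, 0, 0, 0]
  dp:
    - [0, 0, 0.14]
    - [0, 0, 0.14]
    - [0, 0, 0.14]
    - [0.05, 0, 0]
    - [0.05, 0, 0]
    - [0.05, 0, 0]
    - [0.04, 0, 0]
    - [0, 0, 0]
  turn:
    - [0, 0, 0]
    - [0, 0, 0]
    - [0, 0, 0]
    - [0, 0, 0]
    - [0, 0, 0]
    - [0, 0, 0]
    - [0, 0, 0]
    - [0, 0, 0]

```text
clock: 7.53
position: [0.5916, 0.0008, 0.215]
ee_rot: [0.729, 0.685, 0.001, 0.0]
ft_force: [-0.3, 0.3, 0.3]
grip_width: -0.0
```

```bash
python3 -c "
from h import *;bx();pic('g')"
```

```text
clock 7.5333 pos [0.5916 0.0008 0.215 ] u,v,z [-0.123  -0.0081  0.215 ] F [-0.3179  0.2882  0.2865] [0.7289 0.6846 0.0014 0.0003]
```

View pics/gs.png

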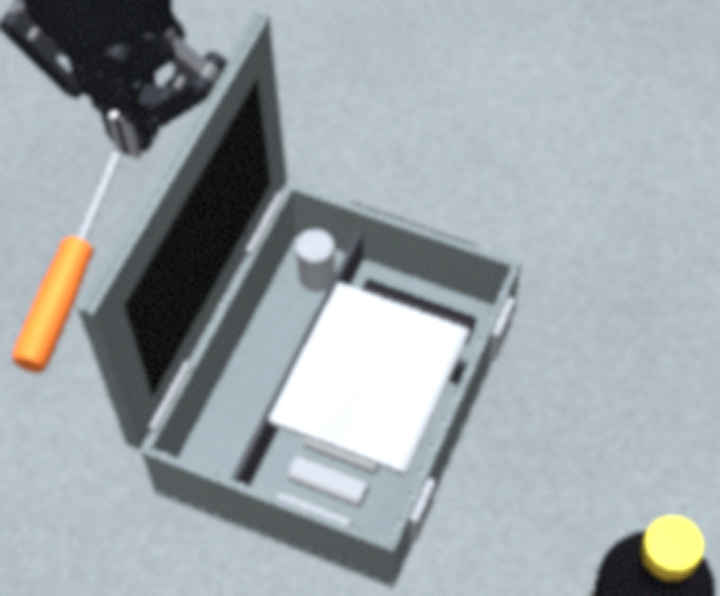

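Emit:
move_arm:
  claw: [0, 0, 0, 0, 0, 0, 0, 0]
  dp:
    - [0.03, 0, 0.005]
    - [0.03, 0, 0.005]
    - [0.03, 0, 0.005]
    - [0.03, 0, 0.005]
    - [0.035, 0, 0.005]
    - [0.035, 0, 0.005]
    - [0.035, 0, 0.005]
    - [0.035, 0, 0.005]
  turn:
    - [0, 0, 0]
    - [0, 0, 0]
    - [0, 0, 0]
    - [0, 0, 0]
    - [0, 0, 0]
    - [0, 0, 0]
    - [0, 0, 0]
    - [0, 0, 0]

```text
clock: 8.3
position: [0.5943, 0.0499, 0.2054]
ee_rot: [0.73, 0.683, 0.0, 0.0]
ft_force: [0.5, -2.5, 2.1]
grip_width: 0.001
```

```bash
python3 -c "
from h import *;bx();pic('i')"
```

```text
clock 8.3 pos [0.5943 0.0499 0.2054] u,v,z [-0.0738 -0.0087  0.2054] F [ 0.5204 -2.546   2.136 ] [0.7302 0.6832 0.0002 0.0001]
```

View pics/is.png

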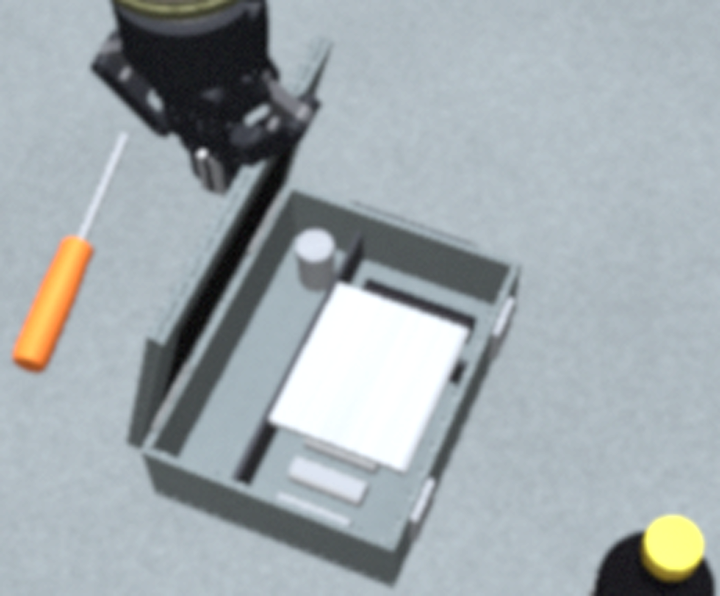

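The lid is swinging with about 2.5 N of force and the box is still in place. I'll continue.

Emit:
move_arm:
  claw: [0, 0, 0, 0, 0, 0, 0, 0]
  dp:
    - [0.045, 0, 0.005]
    - [0.045, 0, 0.005]
    - [0.045, 0, 0.01]
    - [0.045, 0, 0.015]
    - [0.045, 0, 0.02]
    - [0.04, 0, 0.025]
    - [0.04, 0, 0.03]
    - [0.04, 0, 0.035]
  turn:
    - [0, 0, 0]
    - [0, 0, 0]
    - [0, 0, 0]
    - [0, 0, 0]
    - [0, 0, 0]
    - [0, 0, 0]
    - [0, 0, 0]
    - [0, 0, 0]

```text
clock: 9.07
position: [0.5989, 0.1195, 0.1761]
ee_rot: [0.73, 0.683, 0.001, -0.0]
ft_force: [-1.1, -0.6, 1.6]
grip_width: 0.001
```

```bash
python3 -c "
from h import *;bx();pic('j')"
```

```text
clock 9.0667 pos [0.5989 0.1195 0.1761] u,v,z [-0.0041 -0.0088  0.1761] F [-1.0871 -0.5609  1.5558] [ 0.73    0.6834  0.0006 -0.    ]
```

View pics/js.png

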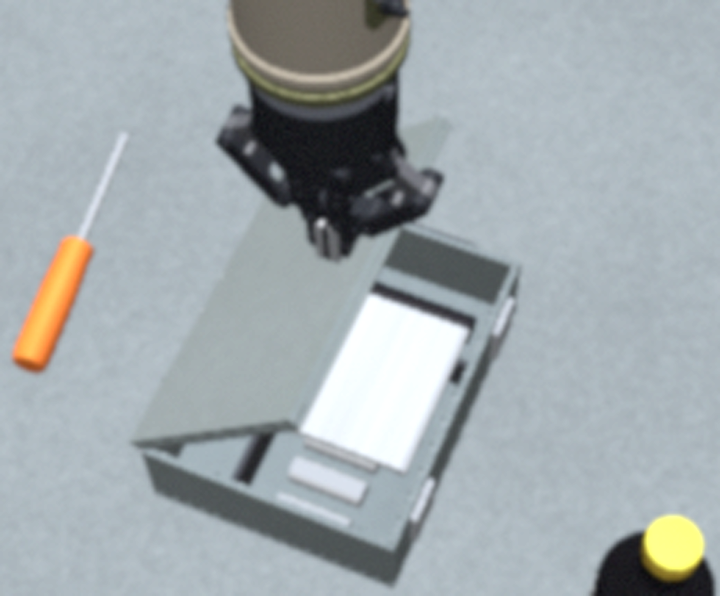

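The lid is about halfway down, its edge running from (300,425) to (450,120).

Emit:
move_arm:
  claw: [0, 0, 0, 0, 0, 0, 0, 0]
  dp:
    - [0.03, 0, 0.03]
    - [0.03, 0, 0.035]
    - [0.025, 0, 0.035]
    - [0.025, 0, 0.04]
    - [0.02, 0, 0.04]
    - [0.015, 0, 0.04]
    - [0.015, 0, 0.04]
    - [0.01, 0, 0.04]
  turn:
    - [0, 0, 0]
    - [0, 0, 0]
    - [0, 0, 0]
    - [0, 0, 0]
    - [0, 0, 0]
    - [0, 0, 0]
    - [0, 0, 0]
    - [0, 0, 0]

```text
clock: 9.83
position: [0.6008, 0.1524, 0.1153]
ee_rot: [0.73, 0.683, -0.0, -0.0]
ft_force: [0.6, -0.0, 2.3]
grip_width: 0.001
```

Emit:
move_arm:
  claw: [0, 0, 0, 0, 0, 0]
  dp:
    - [0.01, 0, 0.04]
    - [0.01, 0, 0.035]
    - [0, 0, 0.03]
    - [0, 0, 0.02]
    - [0, 0, 0.015]
    - [0, 0, 0]
  turn:
    - [0, 0, 0]
    - [0, 0, 0]
    - [0, 0, 0]
    - [0, 0, 0]
    - [0, 0, 0]
    - [0, 0, 0]

```text
clock: 10.33
position: [0.6008, 0.1555, 0.0876]
ee_rot: [0.73, 0.683, -0.0, -0.0]
ft_force: [0.8, -0.3, 0.1]
grip_width: -0.003
```

```bash
python3 -c "
from h import *;bx();pic('k')"
```

```text
clock 10.3333 pos [0.6008 0.1555 0.0876] u,v,z [ 0.032  -0.0094  0.0876] F [ 0.7881 -0.2692  0.0554] [ 0.7304  0.6831 -0.0005 -0.0001]
```

View pics/ks.png

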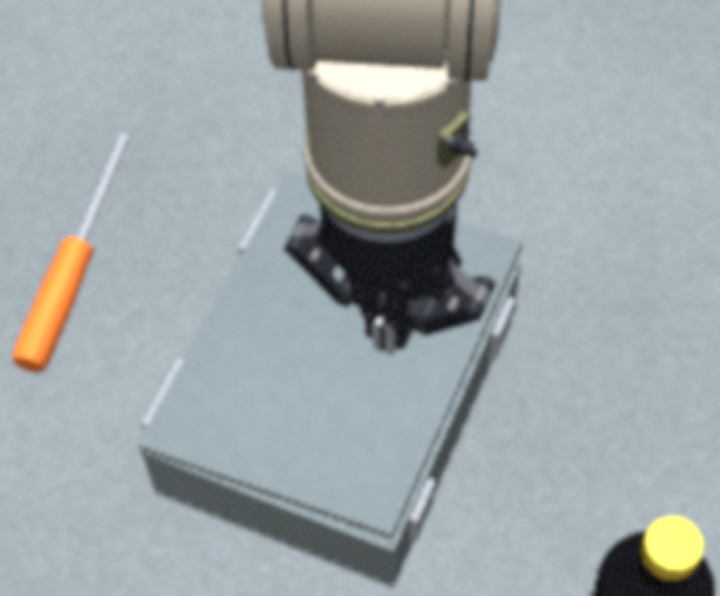

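The lid is nearly shut, with the fingertip on it at (385,345) and z at 0.088. I'll press down to the stop, expected at 0.0755.

Emit:
move_arm:
  claw: [0, 0, 0, 0, 0, 0, 0, 0]
  dp:
    - [0, 0, 0.02]
    - [0, 0, 0.02]
    - [0, 0, 0.015]
    - [0, 0, 0.01]
    - [0, 0, 0.01]
    - [0, 0, 0]
    - [0, 0, 0]
    - [0, 0, 0]
  turn:
    - [0, 0, 0]
    - [0, 0, 0]
    - [0, 0, 0]
    - [0, 0, 0]
    - [0, 0, 0]
    - [0, 0, 0]
    - [0, 0, 0]
    - [0, 0, 0]

```text
clock: 11.1
position: [0.6013, 0.156, 0.0754]
ee_rot: [0.73, 0.683, 0.0, -0.0]
ft_force: [-9.1, -1.5, 21.9]
grip_width: 0.005
```

Emit:
move_arm:
  claw: [0, 0, 0, 0, 0, 0, 0, 0]
  dp:
    - [0, 0, -0.03]
    - [0, 0, -0.08]
    - [0, 0, -0.15]
    - [0, 0, -0.15]
    - [0, 0, -0.15]
    - [0, 0, -0.15]
    - [0, 0, -0.15]
    - [0, 0, 0]
  turn:
    - [0, 0, 0]
    - [0, 0, 0]
    - [0, 0, 0]
    - [0, 0, 0]
    - [0, 0, 0]
    - [0, 0, 0]
    - [0, 0, 0]
    - [0, 0, 0]

```text
clock: 11.77
position: [0.6034, 0.1562, 0.2518]
ee_rot: [0.73, 0.683, 0.004, 0.002]
ft_force: [0.8, -0.5, 0.2]
grip_width: 0.004
```

```bash
python3 -c "
from h import *;bx();pic('l')"
```

```text
clock 11.7667 pos [0.6034 0.1562 0.2518] u,v,z [ 0.0328 -0.0069  0.2518] F [ 0.824  -0.474   0.1999] [0.7304 0.683  0.004  0.0017]
```

View pics/ls.png

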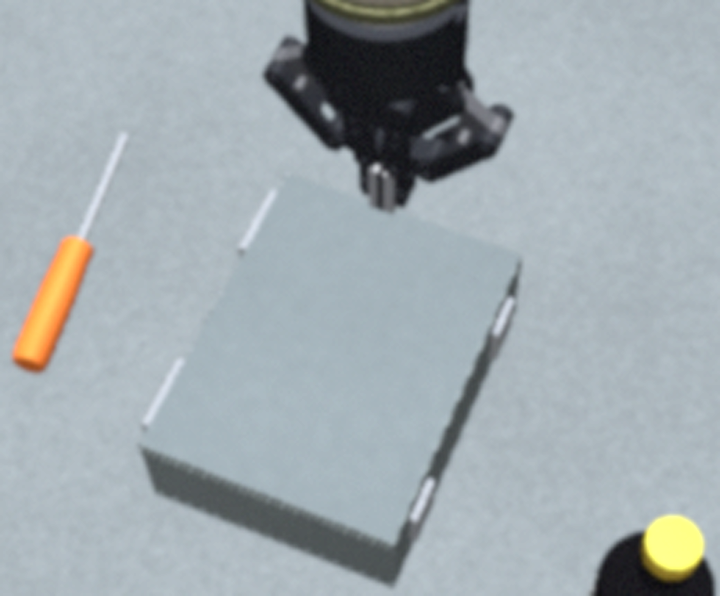

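The lid lies flush, its corners at (520,260) and (395,545), with no gap. The box's bottom corner (393,583), the screwdriver and the bottle are all where they were.

```bash
python3 -c "
from h import *;print(manip.hand_in())"
```

```text
the job is handed in; nothing more can be done
None
```

I folded the flap flat with the closed fingers, then pushed the lid shut over it, and handed the job in at about 12 s. The arm was lifted clear, with the tool tip at z = 0.25 m.

- **Flap:** it met its stop with the fingertip at z = 0.0538 m (0.054 expected). In the picture it measured about 92 mm across, against about 96 mm nominal for hinge to edge.
- **Lid:** it met its stop at z = 0.0754 m (0.0755 expected) and lies flush with no gap in the last picture.
- **Forces:** pressing on the stops peaked at about 24 N down in the readings at the end of moves. About 9–11 N of sideways force came with it.
- **Box and bystanders:** box, screwdriver and bottle sit at the same pixels as at the start. I did not measure the socket after the lid closed over it; it was in place before that, and the fingers stayed clear of it throughout.
- **Disagreement:** the two cameras differed by about 4–6 mm on the box centre, so I used the average.

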